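Clip the roof onto the toy kennel

ROBOT

A 6-joint arm with a two-finger parallel gripper is mounted at the origin on the work surface. World frame = base frame: x ahead of the robot, y to its left, z up, the work surface at z = 0. Lengths are in mm, angles in rad, forces in N, time in s.
With the tool pointing down it reaches from about 350 to 975 mm from the base axis. Payload 7.1 kg.
Tool frame: the origin (TCP) lies at the very end of the fingers, on their centre line; the grasp point (between the pads) lies ctrl.hold_point_z behind it (ctrl.hold_point_z is the distance from the TCP to the grasp point, in mm); z points along the fingers, y is the line along which they close (so a half turn about z gives the same grasp; the last joint's range is limited). The gripper opens to 88 mm and grips with 3 to 60 N. Pads are 20 mm wide; open, the fingers measure 115 mm over their backs; the gripper's body (75 mm by 178 mm) begins 61 mm behind the grasp point.
Start: joints at [-1.34, 0.423, 1.63, -0, 1.089, -0.019], TCP at [154.525, -605.58, 222.675] pointing down, gripper open.
Joint ranges: [-3, 3], [-0.9, 2.11], [0.09, 2.58], [-1.31, 4.45], [0.11, 2.69], [-2.54, 2.54]. Speed limits (rad/s): [2.39, 2.39, 3.01, 3.14, 3.14, 3.14].

INTERFACE

Orientations are given as a rotation vector (axis times angle).
In Python, from workcell import ctrl gives the robot as it stands. The module is installed in compiled form; this text tells all that it offers.
- The arm moves only by the shell command python3 -m creep 'ROWS'. ROWS is JSON, a list of rows, each an object with "translation": the shift along the tool's x, y, z in mm, a list of three; "angular": the turn, a rotation vector about the tool's x, y, z in rad, a list of three; "jaw": the opening, from 0 (shut) to 1 (fully open). A call has exactly 8 rows; each row is the pose to reach, as a shift and turn from the pose commanded when the call began, along the tool's axes at that moment; what a row does not reach only later rows make up. A row lasts 1/8 s, in which the tool goes at most 62.5 mm and 10.7 degrees, less where a joint would pass 70% of its speed; a pose out of reach is approached as far as the arm can. A call with a gripper value outside its range is refused whole. The fingers move at their own pace and stop on an object; the grip force is fixed at half the most. Time passes only in rows, so rows that repeat a pose let the fingers close, or fill a call up. It gives the time, the measured TCP pose, the force, the opening and the grip force at its end, in the units of the state.
- ctrl.get_obs(): the state, without advancing time (a new reading comes with each control period).
- ctrl.get_image(name): name is "scene" or "side" or "wrist"; returns the picture (384x512x3 uint8, red, green, blue); there is no depth.
- ctrl.camera_info(name): a dict with "camera_matrix" (3x3 intrinsics, pixels), "world_from_camera" (4x4, takes a point from camera to world coordinates). Camera axes: x right, y up, looking along -z (the intrinsics and any distortion apply to the point x, -y, -z); pixel columns grow to the right and rows downward; lengths in mm; the calibration is good to about 2 mm. A picture is of the moment at which its call begins: read the wrist's pose just before it. camera_info takes no time and is no camera call; for the wrist camera it gives the pose at the moment of the call.
- ctrl.close_job(): hands the job in; it is judged then, once.
Trained networks look in the newest picture that a camera, given by its name, has taken for a name from the list of things; names that differ only in an ending like _2 or _b are one class to them, and where a whole thing is asked for, a point or a joint stands for the part that bears it (a point fixed in the world has none). Each returns a list of dicts, best first, with "score" (0 to 1); they miss things now and then, are a little off and sometimes report something else, mostly with a low value. They report only what shows in the picture. A call takes as long as a camera call. They do not tell look-alikes from the thing itself.
- ctrl.look_for(camera, label): "rect" ([left, top, right, bottom] in pixels, round what is visible of it).
The state is a dict: "t": time; "qpos": joint angles; "qvel": joint speeds; "joint_torque": joint torques, N m; "ee_pos": TCP position; "orientation": TCP orientation; "ft_force": force on the tool from outside, world axes, zero at the start; "moment": the same for the moment, N m; "width": finger opening in mm; "grasp_force": force on a finger pad.
Only numpy, scipy, OpenCV 4.12 (cv2) and the standard library are available. Lean on these libraries where they do the work, as an engineer would, in place of code of your own. Each camera call takes 0.05 s, during which the arm holds its last target. There are 200 camera calls.

TASK

The green roof with the white bone handle has come off the toy dog kennel. Pick it up by the bone, set it squarely on the kennel so that the two yellow clips come up through its slots, and press it straight down until both clips have snapped over it and it sits flat on the walls; do not drop it on, and let go of it at the end. Leave the cat, bowl, chair and trowel where they are.

Things in the scene. Friction and masses are not known exactly. Their poses are not given: they have to be found in the camera images.
- roof: Loose green plastic roof, 0.15 kg, right way up; origin: centre of its flat underside, x along its white bone handle. Board 130 (x) x 160 (y) x 8 mm, two through slots 60 mm in x, 16 to 50 mm out on each y side. Bone bar: 22 mm wide in y, from 46 to 70 mm above the origin, free 30 mm either way in x; grip its middle, closing along y. Ends slope up to 24 mm. Same turned half round.
- kennel_top (a point): Middle of the open top of the brown wooden kennel (fixed box 120 x 150 mm in x, y, 75 mm high; door on +x), level with its wall tops. Roof home: its origin here, its x along this x, either way round. The yellow hooks bend from 25 mm above home; the push takes 8 to 15 N, most about 13 mm above home; they snap some 4 mm above home. Slots leave 20 mm play in x; hooks centre up to 8 mm error in y.
- hook_left (a joint): Bend of the +y hook, rad: 0 upright at rest; about 0.08 when the roof's slot edge presses it towards the kennel's middle; 0 again when snapped over. It stands 47 mm from the middle, 18 mm wide in x, its sloped tip 40 mm above the wall tops, its barb pointing outwards with the underside 11 mm above the wall tops.
- hook_right (a joint): The same for the hook on the kennel's -y side.
- bowl: Bystander: grey plastic dog bowl, 64 mm across, 26 mm high; origin at the centre of its foot.
- cat: Bystander: white ceramic sitting cat, 52 mm across, 83 mm high; origin at the centre of its foot.
- chair: Bystander: blue plastic garden chair, 52 x 52 x 90 mm; origin on the table below the middle of its seat.
- trowel: Bystander: small aluminium trowel lying flat, 121 mm long along its x (65 mm of handle to -x, 56 mm of blade to +x), 12 mm high; origin at the blade's root, underside.
There are look-alikes about, which are no part of the job. What is meant by the roof is not grey or red, and is the larger of those in its own colour.

How it is judged (in metres and radians):
At the end, for the whole second after the job is handed in: The roof sits on the kennel's walls (origin within 4 mm of the wall tops in height, within 20 mm sideways of the middle, square to within 12 degrees, tilted less than 0.06 rad), both hooks have sprung back upright over it (under 0.025 rad), and it is at rest (z of roof in the frame of kennel_top between -0.004 and 0.004 m and horizontal distance between roof and kennel_top below 0.02 m and angle between roof's own z axis and vertical below 0.06 rad and angle between the x axis of roof and the x axis of kennel_top, either way round below 0.21 rad and value of joint each of hook_left, hook_right below 0.025 rad and linear speed of roof below 0.02 m/s); the robot touches nothing.
It fails at once if the roof is dropped or thrown (faster than 0.7 m/s with no finger on it) (linear speed of roof above 0.7 m/s and contact force between the fingers and roof below 0.1 N).
It fails at once if a bystander (bowl, cat, chair or trowel) is moved more than 20 mm or tipped (distance of any of bowl, cat, chair, trowel from where it was at the start of the episode above 0.02 m or angle between any of bowl, cat, chair, trowel's own z axis and vertical above 0.3 rad).
It also fails if it takes over 38 s, if anything falls off the work surface, if the arm or the gripper's body presses on something with over 40 N, if the wrist force passes 120 N, or if a joint passes its speed limit or range.

## Working session

There is one attempt and no reset: what is moved stays moved. The work goes in short steps, Python scripts to look and compute and a shell command to move; the robot and the scene stay as the last step left them, time stands still between calls to the robot, and variables do not carry over. Pictures are saved under pics/ and viewed, at most 10 in all, crops included, and the job is handed in when it is done.

```bash
mkdir -p pics
cat > h.py <<'E'
from workcell import ctrl
import numpy as np, cv2
from scipy.spatial.transform import Rotation as R
def snap(c,n):
    im=ctrl.get_image(c); cv2.imwrite(f'pics/{n}.png',im[:,:,::-1]); return im
def ray(c,u,v,z,info=None):
    i=info or ctrl.camera_info(c); K=np.array(i['camera_matrix']);T=np.array(i['world_from_camera'])
    d=np.linalg.inv(K)@[u,v,1]; d=T[:3,:3]@[d[0],-d[1],-d[2]]; o=T[:3,3]
    return o+d*(z-o[2])/d[2]
def proj(c,p,info=None):
    i=info or ctrl.camera_info(c); K=np.array(i['camera_matrix']);T=np.linalg.inv(np.array(i['world_from_camera']))
    q=T[:3,:3]@np.asarray(p,float)+T[:3,3]; q=K@[q[0],-q[1],-q[2]]; return q[:2]/q[2]
E
python3 - <<'E'
from h import *
a=snap('scene','s0');b=snap('side','d0')
cv2.imwrite('pics/both.png',cv2.resize(np.vstack([a,b])[:,:,::-1],(400,600)) if 0 else a[:,:,::-1])
for c in('scene','side'):
  i=ctrl.camera_info(c);print(c,np.round(i['camera_matrix'],1).tolist(),np.round(i['world_from_camera'],3).tolist(),[k for k in i])
  for l in('roof','hook_left','cat','bowl','chair','trowel'):
    print(l,[(np.round(d['rect']).tolist(),round(d['score'],2)) for d in ctrl.look_for(c,l)][:4])
o=ctrl.get_obs();print(o);print(ctrl.hold_point_z)
E
```

```text
scene [[435.6, 0.0, 260.9], [0.0, 435.6, 195.9], [0.0, 0.0, 1.0]] [[0.753, -0.36, 0.551, 1178.872], [0.657, 0.384, -0.649, -917.838], [0.022, 0.85, 0.526, 776.445], [0.0, 0.0, 0.0, 1.0]] ['camera_matrix', 'world_from_camera']
roof [([110.0, 208.0, 157.0, 250.0], 0.96), ([209.0, 212.0, 271.0, 257.0], 0.83), ([265.0, 252.0, 312.0, 291.0], 0.81), ([90.0, 264.0, 144.0, 306.0], 0.58)]
hook_left []
cat [([348.0, 153.0, 364.0, 179.0], 0.63)]
bowl [([252.0, 195.0, 276.0, 210.0], 0.5)]
chair [([329.0, 218.0, 353.0, 251.0], 0.67)]
trowel [([176.0, 267.0, 206.0, 290.0], 0.59), ([330.0, 222.0, 352.0, 251.0], 0.41)]
side [[369.2, 0.0, 261.6], [0.0, 369.2, 187.0], [0.0, 0.0, 1.0]] [[0.973, 0.173, -0.155, 315.262], [-0.232, 0.707, -0.668, -747.195], [-0.006, 0.686, 0.728, 851.19], [0.0, 0.0, 0.0, 1.0]] ['camera_matrix', 'world_from_camera']
roof [([144.0, 295.0, 232.0, 376.0], 0.79), ([252.0, 348.0, 314.0, 384.0], 0.62), ([322.0, 216.0, 373.0, 259.0], 0.58), ([244.0, 214.0, 305.0, 277.0], 0.56)]
hook_left [([243.0, 214.0, 306.0, 277.0], 0.73), ([243.0, 116.0, 245.0, 138.0], 0.55)]
cat [([242.0, 213
[... 214 characters left out ...]
: array([-1.33999495e+00,  4.23067420e-01,  1.62992035e+00,  1.12179599e-05,
        1.08859177e+00, -1.89688952e-02]), 'qvel': array([-4.43073570e-04,  6.78681393e-04, -1.77139625e-03, -2.55597495e-05,
        6.73459517e-04,  2.36649009e-04]), 'joint_torque': array([-1.79835020e-03, -5.44428563e+01, -2.74002761e+01,  6.43141335e-02,
        1.69234851e-02, -3.38217842e-05]), 'ee_pos': array([ 154.52984747, -605.57150513,  222.68740845]), 'orientation': array([3.11711499e+00, 3.91309589e-01, 1.77020559e-05]), 'ft_force': array([ 0.07088873, -0.13003283,  0.76267069]), 'moment': array([-0.00495505, -0.06011778, -0.03543278]), 'grasp_force': 0.0, 'width': 88.33018719231123}
18.700000000000003
```

View pics/s0.png

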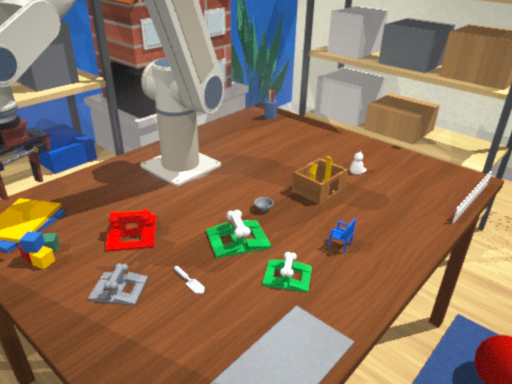

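View pics/d0.png

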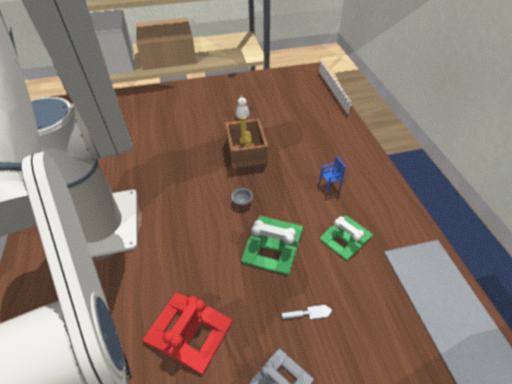

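The target is the large green roof: about (238,237) in scene and (273,246) in side. The kennel is at (320,182) in scene and (246,143) in side. The smaller green roof, the red one and the grey one are look-alikes. I'll zoom in on the roof and kennel.

Run:
```python
from h import *
a=cv2.imread('pics/s0.png');b=cv2.imread('pics/d0.png')
f=lambda im,x,y:cv2.resize(im[y:y+75,x:x+100],(400,300),interpolation=cv2.INTER_CUBIC)
cv2.imwrite('pics/m.png',np.vstack([np.hstack([f(a,270,140),f(a,195,195)]),np.hstack([f(b,200,95),f(b,225,207)])]))
for n,c,pts,z in [('bone','side',[(256,227),(293,238)],58),('bone','scene',[(233,214),(245,236)],58),('kennel','side',[(226,123),(260,120),(267,144),(230,151)],75)]:
  print(n,c,[np.round(ray(c,*p,z)[:2]).tolist() for p in pts])
for n,c,p in[('cat','side',(242,118)),('bowl','side',(242,203)),('chair','side',(332,184)),('trowel','side',(308,312)),('trowel','scene',(190,280))]: print(n,np.round(ray(c,*p,5)[:2]))
i=ctrl.camera_info('wrist');print(np.round(i['camera_matrix'],1).tolist(),np.round(i['world_from_camera'],3).tolist())
```

```text
bone side [[436.0, -159.0], [521.0, -216.0]]
bone scene [[433.0, -163.0], [532.0, -218.0]]
kennel side [[432.0, 290.0], [550.0, 279.0], [542.0, 148.0], [420.0, 143.0]]
cat [507. 400.]
bowl [423. -21.]
chair [715. -11.]
trowel [ 508. -395.]
trowel [ 507. -398.]
[[314.2, 0.0, 252.8], [0.0, 314.2, 194.4], [0.0, 0.0, 1.0]] [[0.247, 0.932, 0.265, 226.897], [-0.969, 0.238, 0.067, -588.156], [-0.0, -0.273, 0.962, 385.635], [0.0, 0.0, 0.0, 1.0]]
```

View pics/m.png

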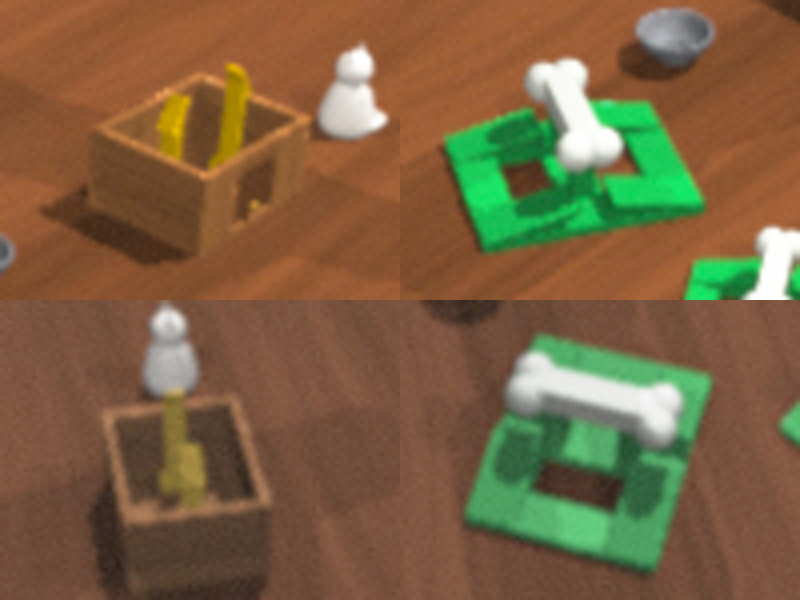

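The montage shows the kennel's four wall-top corners and door, which faces roughly +x. It also shows the roof board's corners and the bone, with bone ends around (300,93)/(385,148) in the upper-right tile. I'll fit both poses.

```bash
cat >> h.py <<'E'
from scipy.optimize import least_squares
def fit(obs,x0):
    "obs: (cam/info, local pt, pixel); planar pose x,y,yaw"
    def f(p):
        c,s=np.cos(p[2]),np.sin(p[2])
        return np.concatenate([proj(i,[p[0]+c*l[0]-s*l[1],p[1]+s*l[0]+c*l[1],l[2]],i if isinstance(i,dict) else None)-u for i,l,u in obs])
    r=least_squares(f,x0,loss='soft_l1',x_scale=[1,1,.01]); return r.x,np.round(r.fun.reshape(-1,2),1).tolist()
E
cat > f1.py <<'E'
from h import *
S,D=ctrl.camera_info('scene'),ctrl.camera_info('side')
z=75
k=[(S,(-60,-75,z),(293.75,172.5)),(S,(-60,75,z),(320.75,158.75)),(S,(60,75,z),(347,170)),(S,(60,-75,z),(321.25,183.75)),
(D,(-60,75,z),(226.2,123)),(D,(60,75,z),(259.5,120)),(D,(60,-75,z),(267,145.7)),(D,(-60,-75,z),(232,150))]
print(fit(k,[490,210,0]))
for z in(4,8,16):
  r=[(S,(-65,-80,z),(206.8,228.75)),(S,(-65,80,z),(258,220.5)),(S,(65,80,z),(271,247)),(S,(65,-80,z),(216,257.5)),
 (D,(-65,80,z),(260,215.75)),(D,(65,80,z),(302.5,226.25)),(D,(65,-80,z),(288,275)),(D,(-65,-80,z),(242,261.5))]
  print(z,fit(r,[480,-200,-.5]))
E
python3 f1.py
```

```text
(array([ 4.86174058e+02,  2.11962290e+02, -5.81702865e-02]), [[-0.4, -0.8], [-0.0, -0.8], [1.5, -0.5], [0.4, 0.9], [-0.6, 0.1], [0.3, -0.8], [0.9, 1.1], [-1.2, 1.3]])
4 (array([ 476.12968174, -185.4523673 ,   -0.54796856]), [[0.1, 1.1], [0.1, 1.0], [0.7, -0.1], [0.4, -0.6], [-0.5, 0.7], [0.2, 1.0], [0.1, -0.2], [-1.3, -0.1]])
8 (array([ 476.86479548, -187.60947479,   -0.54815744]), [[-0.3, 0.4], [-0.1, 0.3], [0.4, -0.7], [-0.0, -1.2], [-0.1, 0.3], [0.8, 0.7], [0.7, -0.4], [-1.0, -0.3]])
16 (array([ 478.79387988, -192.56371381,   -0.54407642]), [[-1.3, -0.7], [-0.8, -0.9], [-0.0, -2.0], [-0.8, -2.3], [0.8, -0.2], [2.1, 0.1], [2.2, -0.5], [0.1, -0.4]])
```

```bash
python3 -m creep '[{"translation":[50,-39,0],"angular":[0,0,0.1],"jaw":1},{"translation":[100,-78,0],"angular":[0,0,0.2],"jaw":1},{"translation":[149,-117,0],"angular":[0,0,0.3],"jaw":1},{"translation":[198,-155,0],"angular":[0,0,0.4],"jaw":1},{"translation":[247,-193,0],"angular":[0,0,0.5],"jaw":1},{"translation":[296,-231,0],"angular":[0,0,0.6],"jaw":1},{"translation":[345,-270,0],"angular":[0,0,0.7],"jaw":1},{"translation":[394,-308,0],"angular":[0,0,0.8],"jaw":1}]'
python3 - <<'E'
from h import *
snap('wrist','w1');o=ctrl.get_obs();print(o['t'],o['ee_pos'],R.from_rotvec(o['orientation']).as_matrix().round(3).tolist())
print(ctrl.look_for('wrist','roof'))
E
```

```text
t: 1.7
ee_pos: [461.2, -208.1, 223.1]
orientation: [3.022, -0.858, 0.001]
ft_force: [-0.4, -0.4, 0.3]
width: 87.9
grasp_force: 0.0
1.75 [ 465.01446202 -203.33420074  223.21690427] [[0.849, -0.528, 0.003], [-0.528, -0.849, 0.002], [0.002, -0.003, -1.0]]
[{'rect': [81.4, 0.0, 210.0, 66.8], 'score': 0.97}, {'rect': [459.4, 1.8, 511.8, 115.2], 'score': 0.97}, {'rect': [394.6, 188.2, 512.0, 290.1], 'score': 0.89}, {'rect': [161.1, 112.3, 295.2, 228.1], 'score': 0.86}]
```

View pics/w1.png

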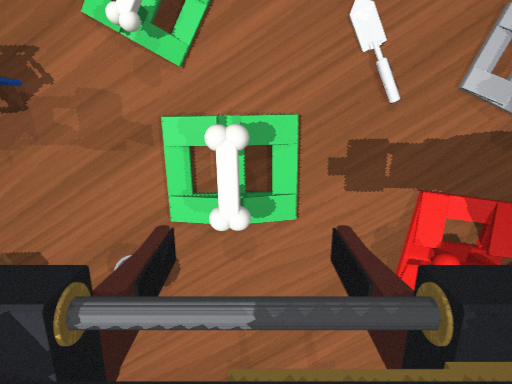

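The wrist view shows the target roof upright, with bone ends near (227,137) and (230,217) and board corners near (162,117), (298,115), (297,219) and (171,222). The arm was still settling, so I'll measure again on a fresh frame.

Run:
```python
from h import *
o=ctrl.get_obs();I=ctrl.camera_info('wrist');im=snap('wrist','w2');print(o['t'],o['ee_pos'],o['qvel'].round(3))
h=cv2.cvtColor(im,cv2.COLOR_RGB2HSV)
g=cv2.inRange(h,(40,90,40),(85,255,255));w=cv2.inRange(h,(0,0,150),(180,60,255))
n,l,s,c=cv2.connectedComponentsWithStats(g|w)
j=min([j for j in range(1,n) if s[j,4]>3000],key=lambda j:np.hypot(*(c[j]-[229,172])))
print(s[j],c[j]); m=(l==j).astype(np.uint8)*255
gm=cv2.morphologyEx(g&m,cv2.MORPH_CLOSE,np.ones((25,25)))
q=cv2.approxPolyDP(cv2.convexHull(cv2.findContours(gm,0,2)[0][0]),8,True)[:,0];print(q.tolist())
wm=w&m; mm=cv2.moments(wm,True);p=(mm['m10']/mm['m00'],mm['m01']/mm['m00']);a=.5*np.arctan2(2*mm['mu11'],mm['mu20']-mm['mu02'])
e=40*np.array([np.cos(a),np.sin(a)])
P,Q,C=[ray(0,*x,62,I) for x in(p+e,p-e,p)];print('bone',C,np.arctan2(*(P-Q)[[1,0]]))
for z in(0,8,24): print(z,[ray(0,*x,z,I)[:2].round().tolist() for x in q])
```

```text
1.8 [ 463.11689949 -205.79065384  223.02003975] [-0.091 -0.007  0.025 -0.039  0.003 -0.168]
[  164   115   138   116 11965] [233.66502298 168.66017551]
[[301, 115], [297, 219], [173, 220], [164, 116]]
bone [ 478.07772318 -188.14578869   62.        ] 2.6033373360677645
0 [[488.0, -289.0], [375.0, -220.0], [458.0, -81.0], [572.0, -149.0]]
8 [[489.0, -288.0], [378.0, -221.0], [460.0, -85.0], [571.0, -151.0]]
24 [[490.0, -286.0], [385.0, -222.0], [463.0, -92.0], [569.0, -155.0]]
```

```bash
python3 -m creep '[{"translation":[3.5,-15,20],"angular":[0,0,0],"jaw":1},{"translation":[3.5,-25,45],"angular":[0,0,-0.01],"jaw":1},{"translation":[3.5,-25,75],"angular":[0,0,-0.01],"jaw":1},{"translation":[3.5,-25,95],"angular":[0,0,-0.01],"jaw":1},{"translation":[3.5,-25,105],"angular":[0,0,-0.01],"jaw":1},{"translation":[3.5,-25,105],"angular":[0,0,-0.01],"jaw":1},{"translation":[3.5,-25,105],"angular":[0,0,-0.01],"jaw":1},{"translation":[3.5,-25,105],"angular":[0,0,-0.01],"jaw":1}]'
python3 - <<'E'
from h import *
o=ctrl.get_obs();p=o['ee_pos'];M=R.from_rotvec(o['orientation']).as_matrix();print(p,np.arctan2(M[1,0],M[0,0]),M[:,2],o['ft_force'])
print('tool delta',M.T@(np.array([478,-188,40])-p))
E
```

```text
t: 2.85
ee_pos: [476.6, -190.7, 118.5]
orientation: [3.027, -0.838, 0.002]
ft_force: [-0.2, 0.5, -0.8]
width: 87.7
grasp_force: 0.0
[ 476.58733166 -190.69021746  118.47289654] -0.5402419327821684 [ 1.35724886e-03 -6.16251613e-04 -9.99998889e-01] [-0.20759134  0.48914966 -0.83750908]
tool delta [-0.2884256  -3.0203756  78.47306885]
```

```bash
python3 -m creep '[{"translation":[0,-3,25],"angular":[0,0,0],"jaw":1},{"translation":[0,-3,55],"angular":[0,0,0],"jaw":1},{"translation":[0,-3,72],"angular":[0,0,0],"jaw":1},{"translation":[0,-3,78],"angular":[0,0,0],"jaw":1},{"translation":[0,-3,78],"angular":[0,0,0],"jaw":1},{"translation":[0,-3,78],"angular":[0,0,0],"jaw":0.1},{"translation":[0,-3,78],"angular":[0,0,0],"jaw":0.1},{"translation":[0,-3,78],"angular":[0,0,0],"jaw":0.1}]'
python3 -m creep '[{"translation":[0,0,0],"angular":[0,0,0],"jaw":0.1},{"translation":[0,0,0],"angular":[0,0,0],"jaw":0.1},{"translation":[0,0,0],"angular":[0,0,0],"jaw":0.1},{"translation":[0,0,0],"angular":[0,0,0],"jaw":0.1},{"translation":[0,0,-5],"angular":[0,0,0],"jaw":0.1},{"translation":[0,0,-20],"angular":[0,0,0],"jaw":0.1},{"translation":[0,0,-45],"angular":[0,0,0],"jaw":0.1},{"translation":[0,0,-75],"angular":[0,0,0],"jaw":0.1}]'
```

```text
t: 3.85
ee_pos: [478.0, -187.9, 40.1]
orientation: [3.028, -0.838, 0.001]
ft_force: [-0.9, 0.6, 0.6]
width: 61.1
grasp_force: 0.0
t: 4.85
ee_pos: [477.4, -187.7, 116.0]
orientation: [-3.028, 0.838, 0.001]
ft_force: [0.6, -0.5, -1.5]
width: 21.7
grasp_force: 30.0
```

```bash
python3 -m creep '[{"translation":[0,0,-35],"angular":[0,0,0],"jaw":0.1},{"translation":[-6,-10,-70],"angular":[0,0,-0.03],"jaw":0.1},{"translation":[-18,-31,-90],"angular":[0,0,-0.08],"jaw":0.1},{"translation":[-38,-66,-90],"angular":[0,0,-0.15],"jaw":0.1},{"translation":[-60,-105,-90],"angular":[0,0,-0.22],"jaw":0.1},{"translation":[-83,-146,-90],"angular":[0,0,-0.30],"jaw":0.1},{"translation":[-106,-187,-90],"angular":[0,0,-0.38],"jaw":0.1},{"translation":[-129,-227,-90],"angular":[0,0,-0.48],"jaw":0.1}]'
python3 - <<'E'
from h import *
o=ctrl.get_obs();p=o['ee_pos'];M=R.from_rotvec(o['orientation']).as_matrix();print(p,np.arctan2(M[1,0],M[0,0]),M[:,2],o['width'],o['ft_force'])
E
```

```text
t: 5.85
ee_pos: [483.6, 74.7, 205.8]
orientation: [-3.14, 0.09, -0.002]
ft_force: [0.0, -0.2, -2.0]
width: 21.8
grasp_force: 30.0
[483.64965267  74.74976626 205.78617949] -0.05717032814497215 [ 1.17531392e-03  1.33004448e-04 -9.99999300e-01] 21.759730821292226 [ 0.03385166 -0.22403367 -2.0210506 ]
```

Run:
```python
from h import *
import pickle
I=ctrl.camera_info('wrist');w=snap('wrist','w3');pickle.dump(I,open('I3','wb'));a=snap('scene','s3');b=snap('side','d3')
print(ctrl.get_obs()['ee_pos'])
f=lambda im,x,y:cv2.resize(im[y:y+75,x:x+100],(400,300),interpolation=cv2.INTER_CUBIC)
out=np.vstack([np.hstack([f(a,270,130),f(b,195,80)]),np.hstack([cv2.resize(w[:,:],(400,300)),cv2.resize(w[60:264,0:272],(400,300))])])
cv2.imwrite('pics/m3.png',out[:,:,::-1])
```

```text
[483.64669608  74.97475707 205.57174388]
```

View pics/m3.png

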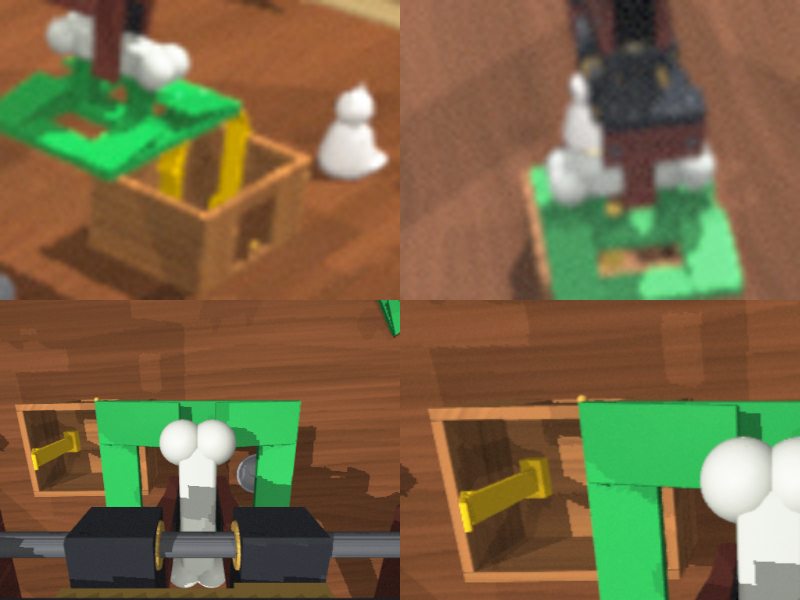

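The kennel's left wall-top corners show in the wrist view at about (20,135) and (44,252). The roof hangs level and square. I'll refine the kennel pose with these.

```bash
cat > f2.py <<'E'
from h import *
import pickle
exec(open('f1.py').read().split('print')[0])
I=pickle.load(open('I3','rb'))
for n,ww in(('all',1),('wrist only',0)):
  kk=(k if ww else [])+[(I,(60,75,75),(20.4,134.8)),(I,(-60,75,75),(44.2,251.8))]*(3 if ww else 1)
  x,r=fit(kk,[486,212,-.06]);print(n,x,r[-2:])
for u in[(190,230),(190,251)]: print('near wall',ray(0,*u,75,I))
print('top edge',ray(0,124.4,129.4,75,I)); print('hook tip',ray(0,43,205,115,I))
E
python3 f2.py
```

```text
all [ 4.81808465e+02  2.13237739e+02 -5.12376666e-02] [[-0.3, -1.2], [0.2, 0.5]]
wrist only [ 4.81007923e+02  2.13381207e+02 -5.53055015e-02] [[-0.0, -0.7], [0.0, 1.0]]
near wall [441.63153748 139.41348621  75.        ]
near wall [418.65206283 141.99518749  75.        ]
top edge [543.79132422 188.47076607  75.        ]
hook tip [487.26916528 251.78246796 115.        ]
```

```bash
python3 -m creep '[{"translation":[-2,-22,0],"angular":[0,0,0],"jaw":0.1},{"translation":[-4,-58,0],"angular":[0,0,0],"jaw":0.1},{"translation":[-7,-95,0],"angular":[0,0,0],"jaw":0.1},{"translation":[-9,-125,0],"angular":[0,0,0],"jaw":0.1},{"translation":[-9.5,-138,5],"angular":[0,0,0],"jaw":0.1},{"translation":[-9.5,-138,18],"angular":[0,0,0],"jaw":0.1},{"translation":[-9.5,-138,30],"angular":[0,0,0],"jaw":0.1},{"translation":[-9.5,-138,38],"angular":[0,0,0],"jaw":0.1}]'
python3 - <<'E'
from h import *
w=snap('wrist','w4');a=snap('scene','s4');b=snap('side','d4')
o=ctrl.get_obs();p=o['ee_pos'];M=R.from_rotvec(o['orientation']).as_matrix();print(p,np.arctan2(M[1,0],M[0,0]),M[:,2],o['width'],o['ft_force'])
f=lambda im,x,y:cv2.resize(im[y:y+75,x:x+100],(400,300),interpolation=cv2.INTER_CUBIC)
out=np.vstack([np.hstack([f(a,270,120),f(b,195,80)]),np.hstack([cv2.resize(w[:,:],(400,300)),cv2.resize(w[100:295,110:370],(400,300))])])
cv2.imwrite('pics/m4.png',out[:,:,::-1])
E
```

```text
t: 7.0
ee_pos: [482.1, 210.3, 165.3]
orientation: [3.139, -0.097, -0.003]
ft_force: [-0.6, 0.4, -1.1]
width: 21.8
grasp_force: 30.0
[482.35531117 210.88838914 166.00744942] -0.06101410371939123 [-1.31966938e-03 -5.84547330e-04 -9.99998958e-01] 22.087574509399175 [-0.67959992 -0.49223506 -1.16087509]
```

View pics/m4.png

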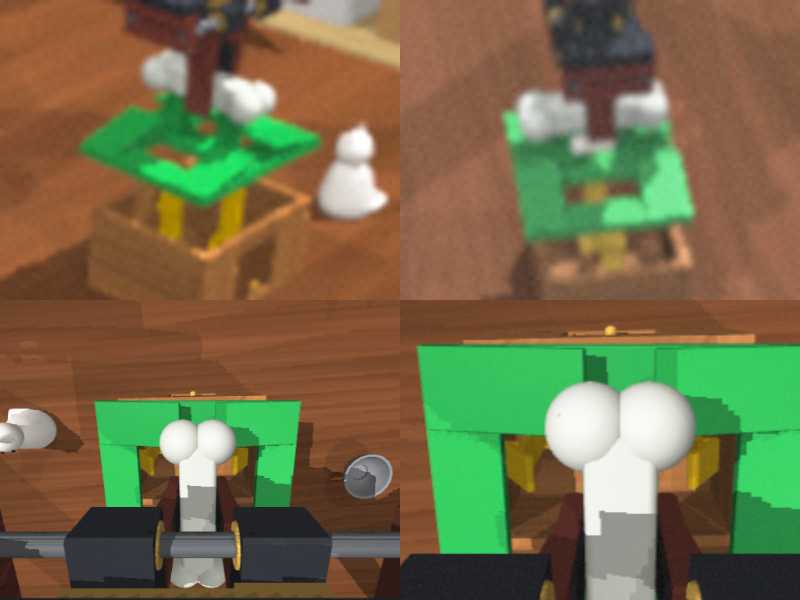

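Both clips show through the slots, offset about 3 mm towards world +y, which agrees with the fit. I'll correct for that and lower the roof.

```bash
python3 -m creep '[{"translation":[0,-1,0],"angular":[0,0,0],"jaw":0.1},{"translation":[0,-2.5,0],"angular":[0,0,0],"jaw":0.1},{"translation":[0,-2.5,4],"angular":[0,0,0],"jaw":0.1},{"translation":[0,-2.5,9],"angular":[0,0,0],"jaw":0.1},{"translation":[0,-2.5,14],"angular":[0,0,0],"jaw":0.1},{"translation":[0,-2.5,19],"angular":[0,0,0],"jaw":0.1},{"translation":[0,-2.5,24],"angular":[0,0,0],"jaw":0.1},{"translation":[0,-2.5,24],"angular":[0,0,0],"jaw":0.1}]'
python3 - <<'E'
from h import *
w=snap('wrist','w5')
o=ctrl.get_obs();p=o['ee_pos'];M=R.from_rotvec(o['orientation']).as_matrix();print(p,np.arctan2(M[1,0],M[0,0]),M[:,2],o['width'],o['ft_force'],o['moment'])
cv2.imwrite('pics/m5.png',cv2.resize(w[100:295,110:370],(520,390))[:,:,::-1])
E
```

```text
t: 8.15
ee_pos: [482.5, 214.0, 142.2]
orientation: [3.14, -0.094, -0.001]
ft_force: [-0.3, 0.7, -1.0]
width: 22.0
grasp_force: 30.0
[482.68248127 214.03270177 142.44936893] -0.06017532603674717 [-4.17363885e-04 -1.76822785e-04 -9.99999897e-01] 21.710806560167086 [-0.03148946 -0.05065671 -1.48631775] [-0.00709849 -0.01879806 -0.03415204]
```

View pics/m5.png

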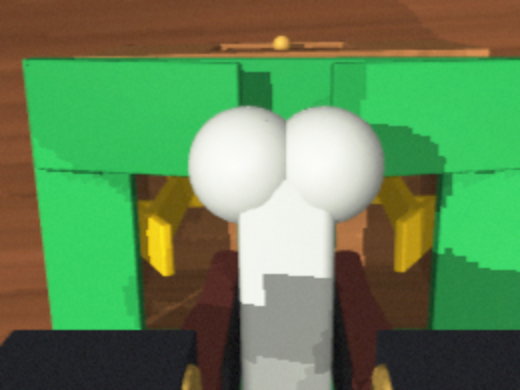

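The clips stand symmetrically inside both slots (x 140–437 against slot edges 135–440). Pressing down now.

```bash
python3 -m creep '[{"translation":[0,0,4],"angular":[0,0,0],"jaw":0.1},{"translation":[0,0,7],"angular":[0,0,0],"jaw":0.1},{"translation":[0,0,10],"angular":[0,0,0],"jaw":0.1},{"translation":[0,0,13],"angular":[0,0,0],"jaw":0.1},{"translation":[0,0,16],"angular":[0,0,0],"jaw":0.1},{"translation":[0,0,19],"angular":[0,0,0],"jaw":0.1},{"translation":[0,0,21],"angular":[0,0,0],"jaw":0.1},{"translation":[0,0,22],"angular":[0,0,0],"jaw":0.1}]'
python3 -m creep '[{"translation":[0,0,1],"angular":[0,0,0],"jaw":0.1},{"translation":[0,0,2],"angular":[0,0,0],"jaw":0.1},{"translation":[0,0,3],"angular":[0,0,0],"jaw":0.1},{"translation":[0,0,4],"angular":[0,0,0],"jaw":0.1},{"translation":[0,0,5],"angular":[0,0,0],"jaw":0.1},{"translation":[0,0,5.5],"angular":[0,0,0],"jaw":0.1},{"translation":[0,0,6],"angular":[0,0,0],"jaw":0.1},{"translation":[0,0,6],"angular":[0,0,0],"jaw":0.1}]'
```

```text
t: 9.2
ee_pos: [482.8, 214.1, 120.5]
orientation: [3.14, -0.095, -0.0]
ft_force: [0.1, 1.5, 1.7]
width: 21.5
grasp_force: 30.0
t: 10.2
ee_pos: [482.8, 214.1, 114.7]
orientation: [-3.14, 0.095, -0.0]
ft_force: [-0.0, -0.1, -1.2]
width: 21.5
grasp_force: 30.0
```

```bash
python3 -m creep '[{"translation":[0,0,1],"angular":[0,0,0],"jaw":0.1},{"translation":[0,0,1.5],"angular":[0,0,0],"jaw":0.1},{"translation":[0,0,2],"angular":[0,0,0],"jaw":0.1},{"translation":[0,0,2.5],"angular":[0,0,0],"jaw":0.1},{"translation":[0,0,3],"angular":[0,0,0],"jaw":0.1},{"translation":[0,0,3],"angular":[0,0,0],"jaw":0.1},{"translation":[0,0,3],"angular":[0,0,0],"jaw":0.1},{"translation":[0,0,3],"angular":[0,0,0],"jaw":0.1}]'
python3 - <<'E'
from h import *
w=snap('wrist','w6');a=snap('scene','s6');b=snap('side','d6')
o=ctrl.get_obs();print(o['ee_pos'],o['ft_force'],o['moment'])
f=lambda im,x,y:cv2.resize(im[y:y+75,x:x+100],(400,300),interpolation=cv2.INTER_CUBIC)
out=np.vstack([np.hstack([f(a,270,120),f(b,195,80)]),np.hstack([cv2.resize(w[:,:],(400,300)),cv2.resize(w[100:295,110:370],(400,300))])])
cv2.imwrite('pics/m6.png',out[:,:,::-1])
E
```

```text
t: 11.2
ee_pos: [482.9, 214.1, 114.6]
orientation: [-3.14, 0.094, -0.001]
ft_force: [-10.8, -4.0, 30.9]
width: 22.2
grasp_force: 30.0
[482.88089862 214.10663127 114.58758744] [-10.76782245  -4.52426181  31.14352597] [-0.74104267  1.70259018  0.02141188]
```

View pics/m6.png

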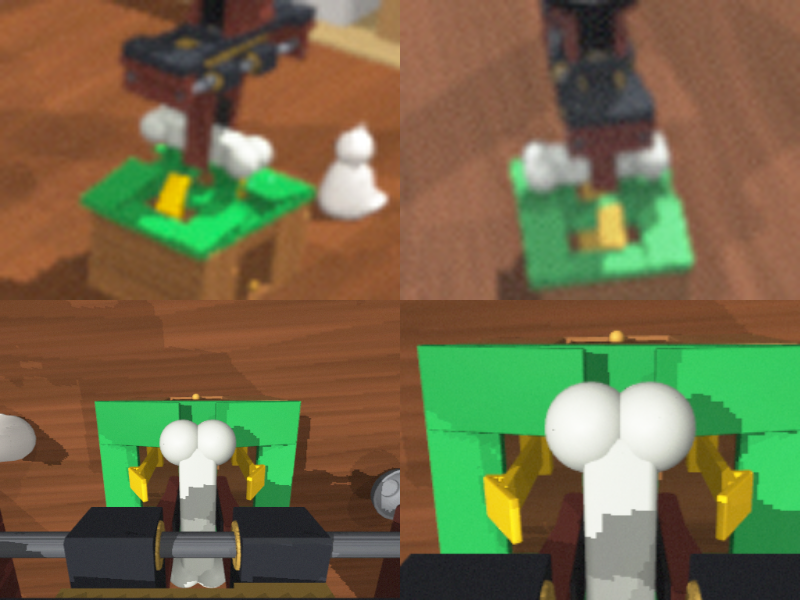

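The roof is seated on the walls (about 31 N against the stop) and both yellow clips stand over the board's outer slot edges. I'll relax the push, open only part way so the fingers stay off the clips, then retreat.

```bash
python3 -m creep '[{"translation":[0,0,-1.5],"angular":[0,0,0],"jaw":0.1},{"translation":[0,0,-2.5],"angular":[0,0,0],"jaw":0.1},{"translation":[0,0,-2.5],"angular":[0,0,0],"jaw":0.42},{"translation":[0,0,-2.5],"angular":[0,0,0],"jaw":0.42},{"translation":[0,0,-2.5],"angular":[0,0,0],"jaw":0.42},{"translation":[0,0,-2.5],"angular":[0,0,0],"jaw":0.42},{"translation":[0,0,-2.5],"angular":[0,0,0],"jaw":0.42},{"translation":[0,0,-2.5],"angular":[0,0,0],"jaw":0.42}]'
```

```text
t: 12.35
ee_pos: [482.8, 214.0, 114.2]
orientation: [-3.14, 0.095, -0.0]
ft_force: [0.4, -0.3, -0.7]
width: 36.6
grasp_force: 0.0
```

```bash
python3 -m creep '[{"translation":[0,0,-8],"angular":[0,0,0],"jaw":0.42},{"translation":[0,0,-25],"angular":[0,0,0],"jaw":0.42},{"translation":[0,0,-50],"angular":[0,0,0],"jaw":0.42},{"translation":[0,0,-80],"angular":[0,0,0],"jaw":0.42},{"translation":[0,0,-110],"angular":[0,0,0],"jaw":0.42},{"translation":[0,0,-130],"angular":[0,0,0],"jaw":0.42},{"translation":[0,0,-140],"angular":[0,0,0],"jaw":0.42},{"translation":[0,0,-140],"angular":[0,0,0],"jaw":0.42}]'
python3 - <<'E'
from h import *
w=snap('wrist','w7');a=snap('scene','s7');b=snap('side','d7')
o=ctrl.get_obs();print(o['ee_pos'],o['ft_force'],o['qvel'].round(3))
f=lambda im,x,y:cv2.resize(im[y:y+75,x:x+100],(400,300),interpolation=cv2.INTER_CUBIC)
out=np.vstack([np.hstack([f(a,270,120),f(b,195,80)]),np.hstack([cv2.resize(w[:,:],(400,300)),cv2.resize(w[100:295,110:370],(400,300))])])
cv2.imwrite('pics/m7.png',out[:,:,::-1])
E
```

```text
t: 13.35
ee_pos: [483.1, 214.2, 255.2]
orientation: [-3.139, 0.094, -0.003]
ft_force: [-0.5, 0.3, -1.1]
width: 36.8
grasp_force: 0.0
[482.25888446 213.83818159 253.43109307] [-0.11052809  0.21078165  0.02902378] [-0.001  0.008  0.001 -0.     0.002  0.001]
```

View pics/m7.png

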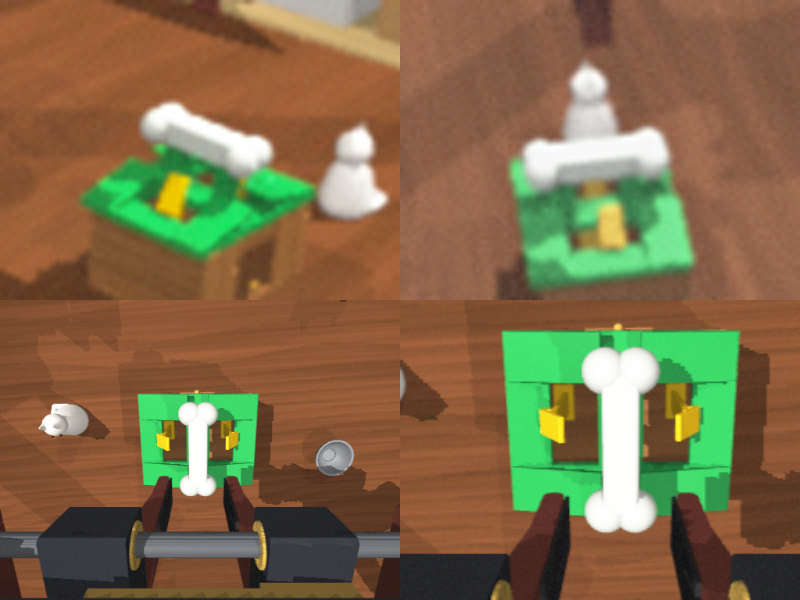

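The roof sits flat and square on the kennel, both clips are hooked over the slot edges, and the gripper is clear. The cat and bowl haven't moved.

```bash
python3 -c "
from workcell import ctrl
print(ctrl.close_job())"
```

```text
the job is handed in; nothing more can be done
None
```

The green roof is on the kennel, flat and square with both clips snapped over it; I let go, backed the gripper clear and handed the job in at about 13.5 s, with no result reported back.

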